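Open the safety cap of the descaler bottle

TASK

Take the green dosing cup off the white descaler bottle and stand it, mouth down as it was, on the clear part of the blue cleaning tray. Then open the bottle's red push-and-turn safety cap: press it down, twist it anticlockwise until it comes free, and lift it off, leaving the bottle standing in its steel holder. Finish while still gripping the cap, held level and still about 5 to 10 cm above the open neck; never put the cap down, and leave everything else on the table where it is.

Things in the scene. Friction and masses are not known exactly. Their poses are not given: they have to be found in the camera images.
- dosing_cup: green plastic dosing cup, 60 mm tall, upside down over the red cap, which it hides, standing loosely on the bottle's shoulder, 120 mm above the bottle's origin; tapered: 62 mm across at the mouth (at the bottom), 57 mm near the closed top, wall 2 mm, 35 g. Origin at the centre of the mouth, z up to the closed end. Raise it straight up by 55 mm to clear the cap.
- cap: red ribbed push-and-turn safety cap, 46 mm in diameter, 35 mm tall, 40 g. Origin on its axis at its lower edge, z up; a white pointer on its top lies along its +x. Locked, its origin is 137 mm above the bottle's origin and its x lies along the bottle's x (within 5 degrees of play). Below its lower edge are 17 mm of bare neck down to the bottle's shoulder.
- cap_top (a point): centre of the cap's top, 35 mm above its origin. A spring holds the cap up in its lock: pressed, it starts to sink at 5 N and is fully down, 5.5 mm lower, at 11 N, then meets a firm stop. Pressed 4 mm or more it turns anticlockwise seen from above; turned 43 to 79 degrees (60 is best) it is free to lift; an end stop blocks it beyond. Not pressed, it neither turns nor comes off.
- bottle: white square bottle with blue and yellow label, 80 x 80 mm, 0.4 to 0.7 kg, standing loosely in the steel holder (1.5 mm play all round), which keeps it from turning. Origin at the centre of its underside, z up, along the neck's axis. Body 98 mm high; round shoulder, 70 mm in diameter, its flat top 120 mm above the origin; neck 28 mm in diameter (37 over its lugs), rim at 160 mm.
- holder: stainless steel bottle holder screwed to the table, an open box 89 x 89 mm with 60 mm walls (32 mm in front), and 24 mm feet on both sides. Origin at the centre of its underside, on the table; its floor is 3 mm thick. Behind the work, out of the way, a fixed steel stock pot (250 mm wide, 197 mm high) stands 0.96 m ahead of the robot.
- tray: blue plastic tray with a low 18 mm rim, fixed on the table, 180 mm (x) by 260 mm (y); its floor is 4 mm above the table. Origin at the centre of its underside. The half towards its -y is taken by the sponge, the half towards +y is clear.
- tray_free (a point): middle of the clear half of the tray, on the tray's floor (on the tray's +y side, 60 mm from its centre)
- sponge: pink and grey scouring sponge 110 x 70 x 35 mm lying on the tray's -y half; leave alone. Origin at the centre of its underside.
- dish_soap: yellow washing-up liquid bottle with white label and cap, 66 mm in diameter, 202 mm tall, on the left; leave alone. Origin at the centre of its underside.
- bowl_stack: stack of six white bowls, 130 mm in diameter, 126 mm high, at the back; leave alone. Origin at the centre of its underside.
- bowl_stack_low: stack of four white bowls, 130 mm in diameter, 90 mm high, at the back; leave alone. Origin at the centre of its underside.
- paper_roll: upright roll of kitchen paper, 112 mm in diameter, 225 mm tall, on the right; leave alone. Origin at the centre of its underside.
- tumblers: stack of orange plastic tumblers, 72 mm in diameter, 130 mm high, at the back in the middle; leave alone. Origin at the centre of its underside.
There are look-alikes about, which are no part of the job. Leave any purple look-alike of the bottle alone. There is more than one size of the dosing_cup; the one meant has the size given above.

How it is judged (in metres and radians):
On the way, in this order (a step that is already met when the one before it is completed fails the run):
1. the dosing cup stands mouth down on the floor of the tray, let go (z of dosing_cup in the frame of tray between 0.001 and 0.009 m and x of dosing_cup in the frame of tray between -0.065 and 0.065 m and y of dosing_cup in the frame of tray between -0.105 and 0.105 m and angle between dosing_cup's own z axis and vertical below 0.12 rad and contact force between the fingers and dosing_cup below 0.05 N), for 0.2 s.
2. the cap is pressed down at least 3 mm towards the bottle, out of its lock (z of cap in the frame of bottle below 0.134 m), for 0.1 s.
3. the cap is twisted free: at least 40 degrees from its locked place (angle between the x axis of cap and the x axis of bottle, either way round above 0.7 rad), for 0.1 s.
At the end, for the whole second after the job is handed in: The gripper holds the cap still and level (15 deg), its lower edge 30 to 150 mm above the neck's rim, within 35 mm of the bottle's axis. The bottle stands upright on the holder's floor (3 mm, 0.08 rad); the dosing cup stands mouth down on the tray's floor (5 mm, 0.12 rad), let go (z of cap in the frame of bottle between 0.19 and 0.31 m and horizontal distance between cap and bottle below 0.035 m and angle between cap's own z axis and vertical below 0.26 rad and linear speed of cap below 0.03 m/s and contact force between the fingers and cap above 1 N and contact force between cap and bottle below 0.05 N and contact force between each of cap, the arm and dosing_cup below 0.05 N and z of bottle in the frame of holder below 0.006 m and angle between bottle's own z axis and vertical below 0.08 rad and horizontal distance between bottle and holder below 0.006 m and z of dosing_cup in the frame of tray between 0.001 and 0.009 m and x of dosing_cup in the frame of tray between -0.065 and 0.065 m and y of dosing_cup in the frame of tray between -0.105 and 0.105 m and angle between dosing_cup's own z axis and vertical below 0.12 rad and linear speed of dosing_cup below 0.02 m/s); the arm keeps its last pose, push and grip.
It fails at once if the bottle is lifted or tipped out of its holder (z of bottle in the frame of holder above 0.023 m or angle between bottle's own z axis and vertical above 0.2 rad).
It fails at once if the cap is put down or dropped (height (world z) of cap below 0.09 m).
It fails at once if something else on the table is shifted by more than 3 cm (distance of any of sponge, dish_soap, bowl_stack, bowl_stack_low, tumblers, paper_roll from where it was at the start of the episode above 0.03 m).
It also fails if it takes over 51 s, if anything falls off the work surface, if the arm or the gripper's body presses on something with over 40 N, if the wrist force passes 120 N, or if a joint passes its speed limit or range.

ROBOT

A 7-joint arm with a two-finger parallel gripper is mounted at the origin on the work surface. World frame = base frame: x ahead of the robot, y to its left, z up, the work surface at z = 0. Lengths are in mm, angles in rad, forces in N, time in s.
With the tool pointing down it reaches from about 425 to 950 mm from the base axis. Payload 4.7 kg.
Tool frame: the origin (TCP) lies at the very end of the fingers, on their centre line; the grasp point (between the pads) lies 19 mm behind it; z points along the fingers, y is the direction in which the jaws open and shut (so a half turn about z gives the same grasp; the last joint's range is limited). The gripper opens to 85 mm and grips with 20 to 120 N. Pads are 22 mm wide; open, the fingers measure 114 mm over their backs; the gripper's body (76 mm by 85 mm) begins 54 mm behind the grasp point. The pads swing forward as they close: fully open they stand 13 mm farther back than shut.
Start: joints at [1.209, 0.469, -0.049, 1.532, 0.024, 1.141, -0.082], TCP at [220.563, -637.966, 231.335] pointing down, gripper open.
Joint ranges: [-2.59, 2.59], [-0.33, 1.99], [-1.39, 1.29], [0.1, 2.45], [-1.04, 4.18], [0.21, 1.99], [-2.66, 2.66]. Speed limits (rad/s): [2.57, 2.57, 3.14, 3.14, 3.14, 3.14, 3.14].

INTERFACE

Orientations are given as a unit quaternion [w, x, y, z].
In Python, from workcell import sense, read_camera, close_job, spot_in, pinpoint gives the robot as it stands.
- The arm moves only by the shell command python3 -m pendant 'ROWS' [FORCE]. ROWS is JSON, one flat list of numbers, 7 for each row, row after row: the shift along the tool's x, y, z in units of 30 mm (1.0 is 30 mm), then the turn, a rotation vector about the tool's x, y, z in rad, then the finger opening in mm, from 0 to 85.4. In form: [dx, dy, dz, ax, ay, az, jaw, dx, dy, dz, ax, ay, az, jaw, ...]. A call has 1 to 12 rows; each row is the pose to reach, as a shift and turn from the pose commanded when the call began, along the tool's axes at that moment; what a row does not reach only later rows make up. A row lasts 1/12 s, in which the tool goes at most 41.7 mm and 7.16 degrees, less where a joint would pass 70% of its speed; a pose out of reach is approached as far as the arm can. A call with a gripper value outside its range is refused whole. The fingers move at their own pace and stop on an object; FORCE is the grip in N (left out, the last holds). Time passes only in rows, so rows that repeat a pose let the fingers close. It gives the time, the measured TCP pose, the force and the opening at its end, in the units of the state.
- sense(): the state, without advancing time (a new reading comes with each control period).
- read_camera(name): name is "side" or "top"; returns a dict with "color" (384x512x3 uint8, red, green, blue), "fx", "fy", "cx", "cy" (pixels), "view" (4x4, takes a point from world to camera coordinates). Camera axes: x right, y up, looking along -z (the intrinsics and any distortion apply to the point x, -y, -z); pixel columns grow to the right and rows downward; lengths in mm; the calibration is good to about 2 mm. A picture is of the moment at which its call begins. There is no depth.
- close_job(): hands the job in, once; it reports no verdict.
Trained networks look in a picture, given as the dict that the camera call returned (one of the last four; its "shot" number tells which), for a name from the list of things; names that differ only in an ending like _2 or _b are one class to them, and where a whole thing is asked for, a point or a joint stands for the part that bears it (a point fixed in the world has none). Each returns a list of dicts, best first, with "p" (0 to 1); they miss things now and then, are a little off and sometimes report something else, mostly with a low value. They report only what shows in the picture. A call takes as long as a camera call. They do not tell look-alikes from the thing itself.
- spot_in(label, picture): "xy" ([column, row] in pixels, amid what is visible of it).
- pinpoint(label, picture): "xy" ([column, row] in pixels: a listed point, or the origin of a listed thing).
The state is a dict: "time_s": time; "q": joint angles; "qvel": joint speeds; "effort": joint torques, N m; "tool_pos": TCP position; "tcp_rot": TCP orientation; "force": force on the tool from outside, world axes, zero at the start; "ft_torque": the same for the moment, N m; "grip_width": opening from 0.0 (shut) to 1.0 (fully open).
Only numpy, scipy, OpenCV 4.12 (cv2) and the standard library are available. Lean on these libraries where they do the work, as an engineer would, in place of code of your own. Each camera call takes 0.05 s, during which the arm holds its last target. There are 200 camera calls.

## Working session

There is one attempt and no reset: what is moved stays moved. The work goes in short steps, Python scripts to look and compute and a shell command to move; the robot and the scene stay as the last step left them, time stands still between calls to the robot, and variables do not carry over. Pictures are saved under pics/ and viewed, about 8 in all and at most 12, crops included, and the job is handed in when it is done.

```bash
mkdir -p pics; cat > h.py <<'E'
import numpy as np, cv2, json
from workcell import sense, read_camera, close_job, spot_in, pinpoint
from scipy.spatial.transform import Rotation as R
def proj(P,pic):
    c=np.asarray(pic["view"])@np.append(P,1); x,y,z=c[0],-c[1],-c[2]
    return np.array([pic["fx"]*x/z+pic["cx"],pic["fy"]*y/z+pic["cy"]])
def onz(xy,z,pic):
    V=np.asarray(pic["view"]); o=-V[:3,:3].T@V[:3,3]
    d=V[:3,:3].T@np.array([(xy[0]-pic["cx"])/pic["fx"],-(xy[1]-pic["cy"])/pic["fy"],-1])
    return o+d*(z-o[2])/d[2]
def save(pic,n,box=None,k=1):
    im=pic["color"][:,:,::-1]
    if box: im=im[box[1]:box[3],box[0]:box[2]]
    cv2.imwrite("pics/"+n,cv2.resize(im,None,fx=k,fy=k,interpolation=cv2.INTER_CUBIC))
def rot(s): q=s["tcp_rot"]; return R.from_quat([q[1],q[2],q[3],q[0]])
def delta(target,s=None):
    s=s or sense(); return rot(s).inv().apply(np.array(target)-np.array(s["tool_pos"]))/30
E
python3 - <<'E'
from h import *
s=sense(); print({k:s[k] for k in("time_s","tool_pos","tcp_rot","force","grip_width")}); print(rot(s).as_matrix().round(3))
ps={n:read_camera(n) for n in("side","top")}
print({n:[k for k in p if k!="color"] for n,p in ps.items()})
cv2.imwrite("pics/a.png",np.vstack([ps[n]["color"][:,:,::-1] for n in ps])[::1])
for n,p in ps.items():
    print(n,"cam",(-np.asarray(p["view"])[:3,:3].T@np.asarray(p["view"])[:3,3]).round())
    save(p,n+"0.png",k=1.5)
    zs=dict(dosing_cup=123,bottle=3,holder=0,tray=0,tray_free=4,cap=140)
    for l,z in zs.items():
        for d in pinpoint(l,p)[:3]: print(n,l,np.round(d["xy"],1),round(d["p"],2),onz(d["xy"],z,p).round(0))
E
```

```text
{'time_s': 0.0, 'tool_pos': array([ 220.33045867, -637.40892768,  230.24708333]), 'tcp_rot': array([-9.61759638e-04,  9.86185602e-01,  1.65641166e-01, -1.91194657e-04]), 'force': array([ 0.23138767,  0.10473825, -0.77938354]), 'grip_width': 1.0055789331370315}
[[ 0.945  0.327 -0.001]
 [ 0.327 -0.945  0.002]
 [-0.    -0.002 -1.   ]]
{'side': ['fx', 'fy', 'cx', 'cy', 'view', 'shot'], 'top': ['fx', 'fy', 'cx', 'cy', 'view', 'shot']}
side cam [ -53.  945. 1085.]
side dosing_cup [294.5 165.2] 0.89 [ 502. -229.  123.]
side dosing_cup [274.  218.6] 0.74 [430.  39. 123.]
side bottle [296.  191.5] 0.84 [ 494. -239.    3.]
side bottle [331.4 212.3] 0.84 [ 340. -205.    3.]
side bottle [149.5 336. ] 0.66 [543. 487.   3.]
side holder [292.7 188.5] 0.81 [ 513. -251.    0.]
side tray [222.5 291.3] 0.62 [466. 264.   0.]
side tray_free [211.9 306.3] 0.57 [459. 325.   4.]
top cam [ 361.   -8. 1483.]
top dosing_cup [319.8 217.5] 0.74 [ 502. -237.  123.]
top dosing_cup [274.5 225.2] 0.59 [471. -81. 123.]
top bottle [307.6 261.8] 0.7 [ 349. -212.    3.]
top bottle [315.1 221.4] 0.68 [ 500. -240.    3.]
top holder [313.5 219. ] 0.57 [ 509. -234.    0.]
top tray [182.2 224.3] 0.83 [475. 259.   0.]
top tray_free [166.3 227.6] 0.89 [461. 316.   4.]
top tray_free [181.3 226.6] 0.4 [466. 261.   4.]
top tray_free [200.6 156.2] 0.21 [739. 202.   4.]
```

View pics/side0.png

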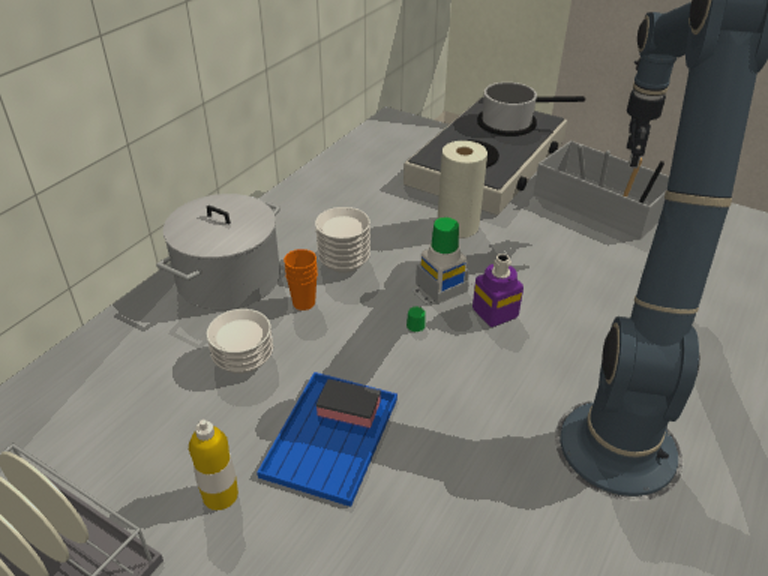

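View pics/top0.png

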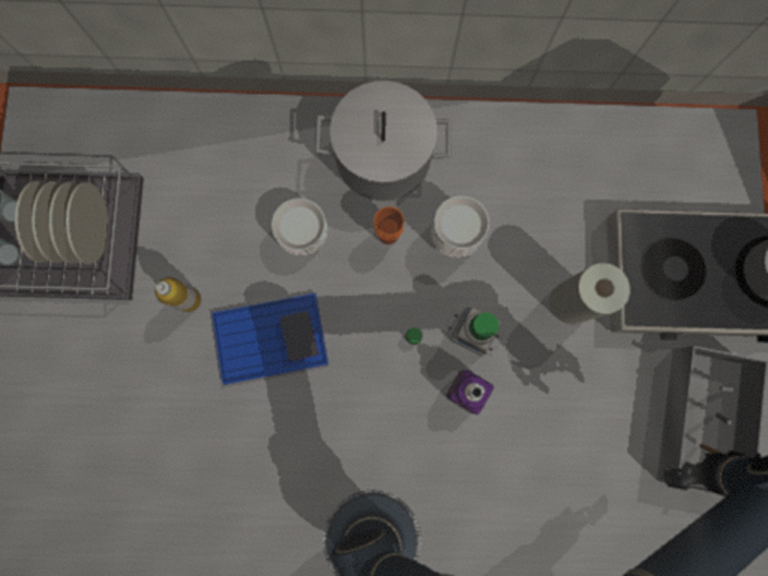

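The networks report two cups: one on the white bottle at side (294,165), and a small one loose on the table at side (277,213). The bottles are the white one at side (296,190) and a purple look-alike at (331,200). The cup meant stands mouth down on the white bottle, and the loose one looks too small. I'll check both sizes in a crop.

```bash
cat >> h.py <<'E'
def tri(a,pa,b,pb,guess):
    from scipy.optimize import least_squares
    r=least_squares(lambda P:np.r_[proj(P,pa)-a,proj(P,pb)-b],guess); return r.x,np.abs(r.fun).max()
E
python3 - <<'E'
from h import *
S,T=read_camera("side"),read_camera("top")
a=cv2.resize(S["color"][130:240,250:360],None,fx=4,fy=4,interpolation=cv2.INTER_CUBIC)
b=cv2.resize(T["color"][190:280,260:350],(440,440),interpolation=cv2.INTER_CUBIC)
cv2.imwrite("pics/crop.png",np.hstack([a,b])[:,:800,::-1])
def mask(p,box,lo=(45,100,40),hi=(80,255,255)):
    m=np.zeros(p["color"].shape[:2],np.uint8); x0,y0,x1,y1=box
    m[y0:y1,x0:x1]=cv2.inRange(cv2.cvtColor(p["color"],cv2.COLOR_RGB2HSV),lo,hi)[y0:y1,x0:x1]
    return m
def blobs(m): 
    n,l,st,c=cv2.connectedComponentsWithStats(m); return [(st[i],c[i]) for i in range(1,n) if st[i][4]>15]
bs=blobs(mask(S,(240,120,360,260))); bt=blobs(mask(T,(250,180,360,260)))
for x in bs:print("S",x)
for x in bt:print("T",x)
def model(P,p,r0=31,r1=28.5,h=60):
    t=np.linspace(0,2*np.pi,40); q=[proj(np.add(P,[r*np.cos(u),r*np.sin(u),z]),p) for r,z in((r0,0),(r1,h)) for u in t]
    H=cv2.convexHull(np.float32(q)); m=np.zeros((384*4,512*4),np.uint8); cv2.fillConvexPoly(m,np.int32(H*4),1)
    M=cv2.moments(m,True); return np.array([M['m10']/M['m00'],M['m01']/M['m00']])/4, M['m00']/16
from scipy.optimize import least_squares
cs=max(bs,key=lambda x:x[0][4]);ct=max(bt,key=lambda x:x[0][4])
f=lambda P:np.r_[model(P,S)[0]-cs[1],model(P,T)[0]-ct[1]]
r=least_squares(f,[502,-233,123],diff_step=1e-2);print("cup",r.x.round(1),r.fun.round(2),"areas model",model(r.x,S)[1],model(r.x,T)[1])
for n,l in(("holder",0),("bottle",3),("tray",0),("tray_free",4)):
    A=pinpoint(n,S);B=pinpoint(n,T)
    for i in A[:2]:
        for j in B[:2]:
            X,e=tri(i["xy"],S,j["xy"],T,[450,0,0])
            if e<6: print(n,X.round(0),round(e,1))
# tray outline
m=mask(T,(130,180,230,270),(100,120,40),(130,255,255)); c=cv2.convexHull(np.vstack(cv2.findContours(m,0,2)[0]))
W=np.float32([onz(p[0],10,T)[:2] for p in c]); print("tray rect",cv2.minAreaRect(W))
for n,z in(("paper_roll",0),("tumblers",0),("bowl_stack",0),("dish_soap",0)):
    for d in pinpoint(n,T)[:2]: print(n,onz(d["xy"],z,T).round(),round(d["p"],2))
E
```

```text
S (array([288, 145,  18,  24, 377], dtype=int32), array([296.5198939 , 156.52254642]))
S (array([271, 204,  12,  17, 170], dtype=int32), array([276.81176471, 212.42941176]))
T (array([315, 209,  17,  17, 219], dtype=int32), array([323.04109589, 216.46118721]))
T (array([271, 219,  10,  10,  74], dtype=int32), array([275.67567568, 223.54054054]))
cup [ 503.7 -244.2  120. ] [ 0.15  0.04 -0.07 -0.07] areas model 404.9375 309.3125
holder [ 509. -246.   -5.] 1.1
bottle [ 348. -208.   15.] 0.6
bottle [ 504. -243.   -7.] 0.5
tray [468. 260.  -2.] 0.3
tray [454. 198. 385.] 4.9
tray_free [466. 316.  -3.] 0.8
tray rect ((470.9172058105469, 267.87640380859375), (179.5904083251953, 260.06695556640625), 12.545900344848633)
paper_roll [ 581. -474.    0.] 0.65
tumblers [755.  -2.   0.] 0.81
bowl_stack [ 749. -196.    0.] 0.66
dish_soap [562. 483.   0.] 0.55
```

View pics/crop.png

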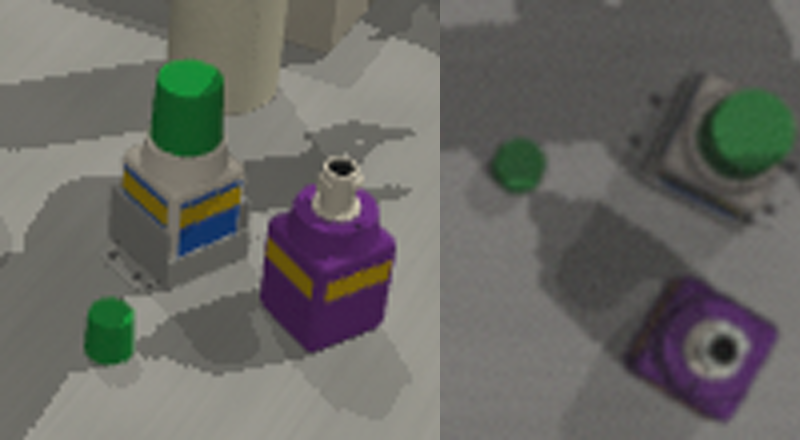

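The crop shows the full-size cup (62 mm outline fits) on the white bottle in the steel holder, at crop px (188,108). The loose cup at (110,330) is clearly smaller, and the purple bottle has an open neck. The target is the upper cup, at (504,-244,~122). I'm moving above it.

```bash
python3 -m pendant '[1,-0.7,0,0,0,0,85, 2.1,-1.5,0,0,0,0,85, 3.3,-2.3,0,0,0,0,85, 4.5,-3.2,0,0,0,0,85, 5.7,-4,0,0,0,0,85, 6.8,-4.8,0,0,0,0,85, 8,-5.6,0,0,0,0,85, 9.2,-6.4,0,0,0,0,85, 10.3,-7.2,0,0,0,0,85, 11.4,-8,0,0,0,0,85, 12.4,-8.7,0,0,0,0,85, 13.2,-9.3,0,0,0,0,85]' 30
python3 - <<'E'
from h import *
s=sense();print(s["q"],s["tool_pos"],delta([503.7,-244.2,143]))
E
```

```text
time_s: 2.4
tool_pos: [505.7, -241.3, 231.8]
tcp_rot: [-0.0, 0.986, 0.167, 0.001]
force: [0.1, 1.1, 0.7]
grip_width: 0.99
[ 0.57498072  0.29483427 -0.25282447  1.79928289  0.08228619  1.05652922
 -0.94265974] [ 505.68397467 -241.29173921  231.7688565 ] [-0.09938325  0.07002851  2.95879125]
```

```bash
python3 -m pendant '[-0.1,0.07,1,0,0,0,85, -0.1,0.07,1.8,0,0,0,85, -0.1,0.07,2.4,0,0,0,85, -0.1,0.07,2.75,0,0,0,85, -0.1,0.07,2.95,0,0,0,85, -0.1,0.07,2.95,0,0,0,85, -0.1,0.07,2.95,0,0,0,50, -0.1,0.07,2.95,0,0,0,50, -0.1,0.07,2.95,0,0,0,50, -0.1,0.07,2.95,0,0,0,50, -0.1,0.07,2.95,0,0,0,50, -0.1,0.07,2.95,0,0,0,50]' 30
python3 -m pendant '[0,0,0,0,0,0,50,0,0,0,0,0,0,50,0,0,0,0,0,0,50]' 30
python3 - <<'E'
from h import *
s=sense();print(s["grip_width"]*85.4);save(read_camera("side"),"grip.png",(230,80,390,240),4)
E
```

```text
time_s: 3.4
tool_pos: [502.2, -246.6, 144.4]
tcp_rot: [-0.0, 0.986, 0.166, 0.001]
force: [-1.7, 4.2, 5.4]
grip_width: 0.662
time_s: 3.65
tool_pos: [502.2, -246.6, 144.4]
tcp_rot: [-0.0, 0.986, 0.166, 0.001]
force: [-2.4, 4.7, 6.3]
grip_width: 0.665
56.82286029062255
```

View pics/grip.png

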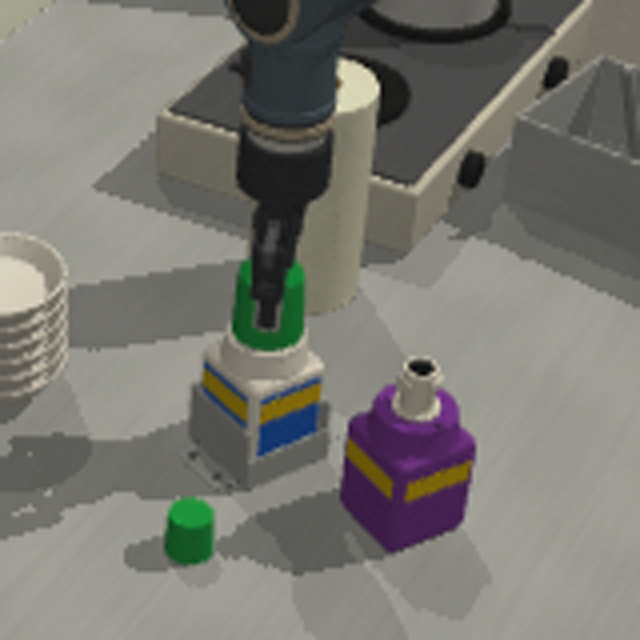

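The pads are on the cup at about 57 mm, as expected. I'm lifting it straight up.

```bash
python3 -m pendant '[0,0,-0.2,0,0,0,50,0,0,-0.5,0,0,0,50,0,0,-0.9,0,0,0,50,0,0,-1.4,0,0,0,50,0,0,-2,0,0,0,50,0,0,-2.5,0,0,0,50,0,0,-2.8,0,0,0,50,0,0,-3,0,0,0,50,0,0,-3,0,0,0,50]' 30
python3 - <<'E'
from h import *
s=sense();print(s["grip_width"]*85.4,s["q"].round(2),s["tool_pos"],delta([458,321,s["tool_pos"][2]]))
S=read_camera("side");save(S,"lift.png",(230,60,390,220),4)
T=read_camera("top")
A=pinpoint("cap_top",S)[:2];B=pinpoint("cap_top",T)[:2];print(A,B)
for a in A: print(onz(a["xy"],175,S).round(1))
for a in B: print(onz(a["xy"],175,T).round(1))
E
```

```text
time_s: 4.45
tool_pos: [502.3, -248.7, 234.8]
tcp_rot: [0.001, 0.986, 0.165, 0.001]
force: [0.1, -0.3, 0.2]
grip_width: 0.665
56.814873003336494 [ 0.59  0.29 -0.25  1.8   0.08  1.06 -0.93] [ 502.33865508 -248.67738112  234.75199656] [  4.79559121 -18.43302108  -0.04307306]
[{'xy': [294.7, 150.9], 'p': 0.77}] []
[ 509.3 -236.4  175. ]
```

View pics/lift.png

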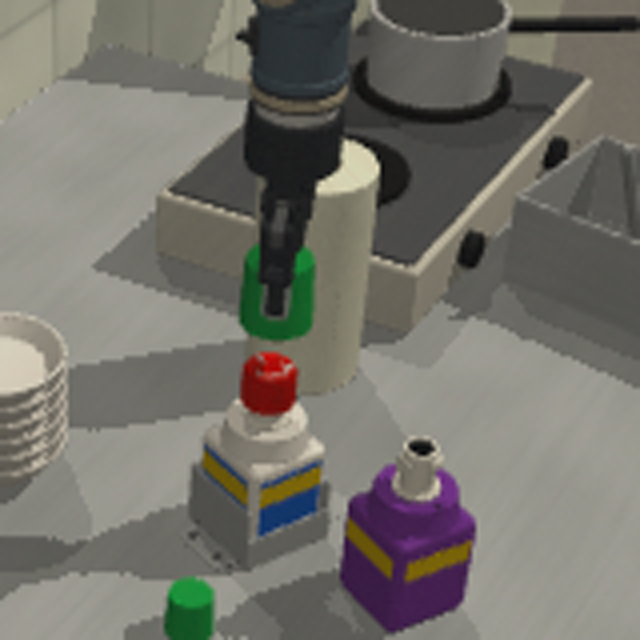

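The cup is clear of the red cap, which is now visible at crop px (270,383). Next, the cup goes to the tray.

```bash
python3 -m pendant '[0.15,-0.6,0,0,0,0,50, 0.4,-1.5,0,0,0,0,50, 0.7,-2.7,0,0,0,0,50, 1,-3.9,0,0,0,0,50, 1.3,-5.1,0,0,0,0,50, 1.65,-6.3,0,0,0,0,50, 2,-7.5,0,0,0,0,50, 2.3,-8.7,0,0,0,0,50, 2.6,-9.9,0,0,0,0,50, 2.9,-11.1,0,0,0,0,50, 3.2,-12.3,0,0,0,0,50, 3.5,-13.5,0,0,0,0,50]' 30
python3 -m pendant '[0.3,-1.2,0,0,0,0,50, 0.6,-2.4,0,0,0,0,50, 0.9,-3.5,0,0,0,0,50, 1.15,-4.3,0,0,0,0,50, 1.25,-4.8,0,0,0,0,50, 1.3,-4.93,0,0,0,0,50, 1.3,-4.93,0,0,0,0,50, 1.3,-4.93,0,0,0,0,50]' 30
python3 - <<'E'
from h import *
s=sense();print(s["q"].round(2),s["tool_pos"],delta([458,321,26]))
T=read_camera("top");S=read_camera("side")
for p in(S,T):print([ (d["xy"],round(d["p"],2)) for d in pinpoint("dosing_cup",p)[:2]],[(d["xy"],round(d["p"],2)) for d in pinpoint("cap_top",p)[:2]],[onz(d["xy"],175,p).round(1) for d in pinpoint("cap_top",p)[:2]])
E
```

```text
time_s: 5.65
tool_pos: [467.6, 170.7, 232.2]
tcp_rot: [0.0, 0.986, 0.166, -0.001]
force: [0.6, 1.0, -0.8]
grip_width: 0.665
time_s: 6.32
tool_pos: [457.2, 320.4, 232.1]
tcp_rot: [0.001, 0.986, 0.165, -0.001]
force: [0.5, -0.8, -0.2]
grip_width: 0.662
[-0.23  0.33 -0.57  1.79  0.2   1.08 -2.11] [457.19615595 320.37731551 232.06066007] [ 0.04172576 -0.02018579  6.86861589]
[([204.4, 255.2], 0.96), ([275.2, 214.3], 0.47)] [([297.6, 152.0], 0.55)] [array([ 498.1, -235.9,  175. ])]
[([147.8, 223.3], 0.59), ([272.3, 224.0], 0.45)] [([321.4, 217.1], 0.71)] [array([ 498.4, -233.6,  175. ])]
```

```bash
python3 -m pendant '[0,0,0.6,0,0,0,50, 0,0,1.6,0,0,0,50, 0,0,2.7,0,0,0,50, 0,0,3.8,0,0,0,50, 0,0,4.8,0,0,0,50, 0,0,5.6,0,0,0,50, 0,0,6.1,0,0,0,50, 0,0,6.4,0,0,0,50, 0,0,6.6,0,0,0,50, 0,0,6.6,0,0,0,50]' 30
python3 -m pendant '[0,0,0.08,0,0,0,50, 0,0,0.16,0,0,0,50,0,0,0.16,0,0,0,50]' 30
python3 -m pendant '[0,0,0.06,0,0,0,50, 0,0,0.12,0,0,0,50,0,0,0.12,0,0,0,50]' 30
```

```text
time_s: 7.55
tool_pos: [456.9, 321.5, 34.2]
tcp_rot: [0.0, 0.986, 0.166, -0.0]
force: [0.1, 1.0, -0.3]
grip_width: 0.66
time_s: 7.8
tool_pos: [457.4, 321.9, 30.6]
tcp_rot: [-0.0, 0.986, 0.166, 0.001]
force: [-0.5, -0.2, -0.5]
grip_width: 0.665
time_s: 8.05
tool_pos: [457.0, 321.6, 26.4]
tcp_rot: [0.0, 0.986, 0.166, 0.0]
force: [-0.3, -0.1, -0.2]
grip_width: 0.664
```

```bash
python3 -m pendant '[0,0,0.05,0,0,0,50, 0,0,0.05,0,0,0,50,0,0,0.05,0,0,0,50]' 30
python3 -m pendant '[0,0,0.05,0,0,0,50, 0,0,0.05,0,0,0,50,0,0,0.05,0,0,0,50]' 30
python3 -m pendant '[0,0,0.05,0,0,0,50, 0,0,0.05,0,0,0,50,0,0,0.05,0,0,0,50]' 30
```

```text
time_s: 8.3
tool_pos: [457.0, 321.7, 24.8]
tcp_rot: [0.0, 0.986, 0.166, -0.0]
force: [0.7, -0.2, -0.2]
grip_width: 0.665
time_s: 8.55
tool_pos: [457.1, 321.9, 24.0]
tcp_rot: [0.0, 0.986, 0.166, 0.0]
force: [-1.1, -0.1, 4.4]
grip_width: 0.665
time_s: 8.8
tool_pos: [457.1, 322.0, 23.6]
tcp_rot: [0.0, 0.986, 0.166, 0.0]
force: [-3.5, -3.6, 14.2]
grip_width: 0.666
```

The cup is touching the tray floor. I'll ease the push, open, and rise.

```bash
python3 -m pendant '[0,0,-0.07,0,0,0,50, 0,0,-0.07,0,0,0,70,0,0,-0.07,0,0,0,80,0,0,-0.07,0,0,0,80,0,0,-0.07,0,0,0,80,0,0,-0.07,0,0,0,80,0,0,-0.07,0,0,0,80]' 30
python3 -m pendant '[0,0,-0.3,0,0,0,80, 0,0,-0.8,0,0,0,80,0,0,-1.6,0,0,0,80,0,0,-2.7,0,0,0,80,0,0,-3.9,0,0,0,80,0,0,-5.1,0,0,0,80,0,0,-6.1,0,0,0,80,0,0,-6.7,0,0,0,80,0,0,-7,0,0,0,80]' 30
python3 - <<'E'
from h import *
s=sense();print(s["q"].round(2),s["tool_pos"])
T=read_camera("top");S=read_camera("side")
a=cv2.resize(S["color"][180:350,120:290],(400,400));b=cv2.resize(S["color"][120:220,245:345],(400,400),interpolation=2)
cv2.imwrite("pics/placed.png",np.hstack([a,b])[:,:,::-1])
from scipy.optimize import least_squares
C={}
for n,p,box in(("S",S,(240,120,340,200)),("T",T,(290,190,350,250))):
    hsv=cv2.cvtColor(p["color"],cv2.COLOR_RGB2HSV); m=cv2.inRange(hsv,(0,140,50),(9,255,255))|cv2.inRange(hsv,(172,140,50),(180,255,255))
    x0,y0,x1,y1=box; k=np.zeros_like(m);k[y0:y1,x0:x1]=m[y0:y1,x0:x1]
    h=cv2.convexHull(np.vstack(cv2.findContours(k,0,2)[0])); mm=np.zeros_like(k); cv2.fillConvexPoly(mm,h,1)
    M=cv2.moments(mm,True);C[n]=np.array([M['m10'],M['m01']])/M['m00'];print(n,C[n],M['m00'],cv2.boundingRect(h))
def model(P,p,r=23,h=35):
    t=np.linspace(0,2*np.pi,40); q=[proj(np.add(P,[r*np.cos(u),r*np.sin(u),z]),p) for z in(0,h) for u in t]
    m=np.zeros((384*4,512*4),np.uint8); cv2.fillConvexPoly(m,np.int32(cv2.convexHull(np.float32(q))*4),1)
    M=cv2.moments(m,True); return np.array([M['m10'],M['m01']])/M['m00']/4,M['m00']/16
f=lambda P:np.r_[model(P,S)[0]-C["S"],model(P,T)[0]-C["T"]]
r=least_squares(f,[502,-240,140],diff_step=1e-2);print("cap",r.x,r.fun,model(r.x,S)[1],model(r.x,T)[1])
f=lambda P:np.r_[model([*P,140],S)[0]-C["S"],model([*P,140],T)[0]-C["T"]]
r=least_squares(f,[502,-240],diff_step=1e-2);print("cap z140",r.x,r.fun)
print("delta",delta([*r.x,235]))
for p in(S,T):print([(np.round(d["xy"]),onz(d["xy"],4,p).round()) for d in pinpoint("dosing_cup",p)[:2]])
E
```

```text
time_s: 9.38
tool_pos: [457.0, 321.7, 23.8]
tcp_rot: [0.0, 0.986, 0.166, -0.0]
force: [0.9, 0.3, -0.6]
grip_width: 0.943
time_s: 10.13
tool_pos: [457.8, 322.9, 237.9]
tcp_rot: [-0.001, 0.986, 0.166, 0.003]
force: [-0.2, 0.2, -0.5]
grip_width: 0.937
[-0.23  0.33 -0.58  1.78  0.2   1.09 -2.11] [457.82965139 322.86248114 237.94019831]
S [296.62176166 155.43005181] 193.0 (290, 148, 14, 16)
T [322.59055118 216.88188976] 127.0 (317, 211, 13, 13)
cap [ 501.53269457 -240.43501936  139.00851386] [ 0.21194875 -0.02288741 -0.08320339 -0.26196324] 207.1875 178.625
cap z140 [ 501.11965001 -239.87527584] [ 0.22802699 -0.12140145 -0.20959051 -0.20098131]
delta [-4.74622356e+00  1.81854286e+01 -1.04613517e-03]
[(array([208., 305.]), array([470., 328.,   4.]))]
[(array([163., 227.]), array([463., 329.,   4.])), (array([273., 223.]), array([488., -81.,   4.]))]
```

View pics/placed.png

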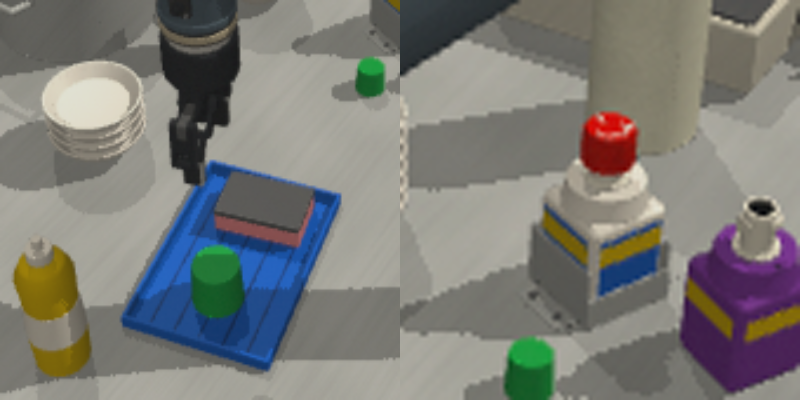

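The cup stands upright on the clear half at left px (217,282), with the sponge untouched. The red cap is at (501,-240). I'm going back above it.

```bash
python3 -m pendant '[-0.15,0.6,0,0,0,0,80, -0.4,1.5,0,0,0,0,80, -0.7,2.7,0,0,0,0,80, -1,3.9,0,0,0,0,80, -1.3,5.1,0,0,0,0,80, -1.65,6.3,0,0,0,0,80, -2,7.5,0,0,0,0,80, -2.3,8.7,0,0,0,0,80, -2.6,9.9,0,0,0,0,80, -2.9,11.1,0,0,0,0,80, -3.2,12.3,0,0,0,0,80, -3.5,13.5,0,0,0,0,80]' 30
python3 -m pendant '[-0.3,1.2,0,0,0,0,80, -0.6,2.4,0,0,0,0,80, -0.9,3.5,0,0,0,0,80, -1.1,4.2,0,0,0,0,80, -1.2,4.55,0,0,0,0,80, -1.25,4.69,0,0,0,0,80, -1.25,4.69,0,0,0,0,80, -1.25,4.69,0,0,0,0,80]' 30
python3 - <<'E'
from h import *
s=sense();print(s["q"].round(2),s["tool_pos"],delta([501.2,-240.5,138]))
E
```

```text
time_s: 11.33
tool_pos: [488.7, -97.1, 232.1]
tcp_rot: [-0.001, 0.986, 0.166, -0.002]
force: [0.4, 0.4, -0.2]
grip_width: 0.939
time_s: 12.0
tool_pos: [500.6, -238.5, 233.4]
tcp_rot: [-0.001, 0.986, 0.167, -0.0]
force: [1.1, 0.8, 0.1]
grip_width: 0.934
[ 0.59  0.29 -0.27  1.81  0.09  1.06 -0.95] [ 500.58267647 -238.50717056  233.35832144] [-6.01725600e-04  7.51565480e-02  3.17848286e+00]
```

```bash
python3 -m pendant '[0,0.05,1,0,0,0,80, 0,0.05,1.9,0,0,0,80, 0,0.05,2.6,0,0,0,80, 0,0.05,2.95,0,0,0,80, 0,0.05,3.15,0,0,0,80, 0,0.05,3.15,0,0,0,80, 0,0.05,3.15,0,0,0,60, 0,0.05,3.15,0,0,0,40, 0,0.05,3.15,0,0,0,35, 0,0.05,3.15,0,0,0,35, 0,0.05,3.15,0,0,0,35, 0,0.05,3.15,0,0,0,35]' 40
python3 -m pendant '[0,0,0,0,0,0,35,0,0,0,0,0,0,35,0,0,0,0,0,0,35]' 80
python3 - <<'E'
from h import *
s=sense();print(s["grip_width"]*85.4,s["tool_pos"],rot(s).inv().apply(s["force"]))
S=read_camera("side");save(S,"capgrip.png",(245,90,345,190),5)
E
```

```text
time_s: 13.0
tool_pos: [501.7, -241.2, 140.5]
tcp_rot: [-0.0, 0.986, 0.166, 0.001]
force: [-0.8, 4.5, 5.6]
grip_width: 0.537
time_s: 13.25
tool_pos: [501.6, -241.2, 140.4]
tcp_rot: [-0.0, 0.986, 0.166, 0.001]
force: [-1.0, 3.7, 5.6]
grip_width: 0.528
45.11866512113326 [ 501.64402783 -241.17830803  140.44867669] [ 0.29984974 -3.79797427 -5.62669582]
```

View pics/capgrip.png

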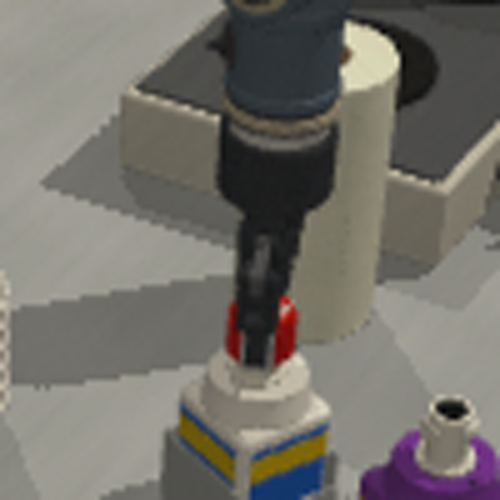

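The jaws hold the cap at 45 mm with small side forces. Pressing now.

```bash
python3 -m pendant '[0,0,0.05,0,0,0,35,0,0,0.1,0,0,0,35,0,0,0.15,0,0,0,35,0,0,0.2,0,0,0,35,0,0,0.2,0,0,0,35]' 80
python3 -m pendant '[0,0,0.03,0,0,0,35,0,0,0.05,0,0,0,35,0,0,0.05,0,0,0,35]' 80
```

```text
time_s: 13.72
tool_pos: [502.2, -241.0, 135.6]
tcp_rot: [0.0, 0.986, 0.166, 0.001]
force: [-3.0, 5.2, 12.2]
grip_width: 0.526
time_s: 13.97
tool_pos: [502.6, -241.1, 135.6]
tcp_rot: [0.0, 0.986, 0.166, 0.002]
force: [-5.6, 6.2, 20.2]
grip_width: 0.527
```

It is at the firm stop with 20 N. Now twisting anticlockwise, which is negative about tool z.

```bash
python3 -m pendant '[0,0,0,0,0,-0.08,35,0,0,0,0,0,-0.18,35,0,0,0,0,0,-0.28,35,0,0,0,0,0,-0.38,35,0,0,0,0,0,-0.48,35,0,0,0,0,0,-0.58,35]' 80
python3 - <<'E'
from h import *
s=sense();print(s["q"].round(2),s["ft_torque"].round(2),rot(s).as_matrix().round(2)[:2,:2])
E
python3 -m pendant '[0,0,0,0,0,-0.1,35,0,0,0,0,0,-0.2,35,0,0,0,0,0,-0.3,35,0,0,0,0,0,-0.4,35,0,0,0,0,0,-0.47,35,0,0,0,0,0,-0.47,35,0,0,0,0,0,-0.47,35]' 80
python3 - <<'E'
from h import *
s=sense();print(s["q"].round(2),s["ft_torque"].round(2),rot(s).as_matrix().round(2)[:2,:2])
E
```

```text
time_s: 14.47
tool_pos: [502.9, -240.5, 135.4]
tcp_rot: [0.001, 0.897, 0.443, 0.002]
force: [-3.8, 7.0, 19.4]
grip_width: 0.525
[ 0.68  0.41 -0.39  1.9   0.2   0.86 -0.47] [ 1.47  0.97 -0.18] [[ 0.61  0.79]
 [ 0.79 -0.61]]
time_s: 15.05
tool_pos: [502.9, -241.1, 135.4]
tcp_rot: [0.002, 0.77, 0.638, 0.001]
force: [-4.5, 4.5, 18.0]
grip_width: 0.531
[ 0.76  0.43 -0.5   1.89  0.26  0.88 -0.05] [1.11 0.95 0.03] [[ 0.19  0.98]
 [ 0.98 -0.19]]
```

```bash
python3 -m pendant '[0,0,-0.1,0,0,0,35,0,0,-0.2,0,0,0,35,0,0,-0.3,0,0,0,35,0,0,-0.3,0,0,0,35]' 80
python3 -m pendant '[0,0,-0.08,0,0,0,35,0,0,-0.16,0,0,0,35,0,0,-0.16,0,0,0,35]' 80
```

```text
time_s: 15.38
tool_pos: [502.2, -241.9, 142.2]
tcp_rot: [0.001, 0.77, 0.638, 0.001]
force: [0.4, 2.5, 4.4]
grip_width: 0.529
time_s: 15.63
tool_pos: [501.0, -242.1, 145.7]
tcp_rot: [-0.0, 0.77, 0.637, -0.0]
force: [0.9, 2.4, 1.5]
grip_width: 0.527
```

It is 10 mm up with no downward pull, so the cap is free. Lifting on.

```bash
python3 -m pendant '[0,0,-0.15,0,0,0,35,0,0,-0.3,0,0,0,35,0,0,-0.4,0,0,0,35,0,0,-0.4,0,0,0,35]' 80
python3 -m pendant '[0,0,-0.2,0,0,0,35,0,0,-0.6,0,0,0,35,0,0,-1,0,0,0,35,0,0,-1.5,0,0,0,35,0,0,-2,0,0,0,35,0,0,-2.4,0,0,0,35,0,0,-2.6,0,0,0,35,0,0,-2.7,0,0,0,35,0,0,-2.7,0,0,0,35,0,0,-2.7,0,0,0,35]' 80
python3 - <<'E'
from h import *
s=sense();print(s["time_s"],s["tool_pos"],s["grip_width"]*85.4)
S=read_camera("side");T=read_camera("top")
a=cv2.resize(S["color"][80:200,235:355],(480,480),interpolation=2);b=cv2.resize(S["color"][240:340,160:260],(320,320),interpolation=2)
cv2.imwrite("pics/final.png",np.hstack([a,np.pad(b,((0,160),(0,0),(0,0)))])[:,:,::-1])
for n,z in(("cap",235),("holder",0),("bottle",3),("dosing_cup",4)):print(n,[(onz(d["xy"],z,S).round(),round(d["p"],2)) for d in pinpoint(n,S)[:2]])
E
```

```text
time_s: 15.97
tool_pos: [501.2, -242.8, 158.6]
tcp_rot: [0.001, 0.77, 0.637, -0.0]
force: [-0.2, -0.4, -0.2]
grip_width: 0.522
time_s: 16.8
tool_pos: [500.7, -242.0, 238.4]
tcp_rot: [-0.0, 0.77, 0.638, -0.0]
force: [0.2, 0.3, -0.4]
grip_width: 0.529
16.8 [ 500.68440325 -241.95151821  238.40718245] 45.14761401403935
cap [(array([ 502., -254.,  235.]), 0.46)]
holder []
bottle [(array([ 488., -230.,    3.]), 0.72), (array([ 346., -230.,    3.]), 0.58)]
dosing_cup [(array([465., 324.,   4.]), 0.76), (array([499., -80.,   4.]), 0.67)]
```

View pics/final.png

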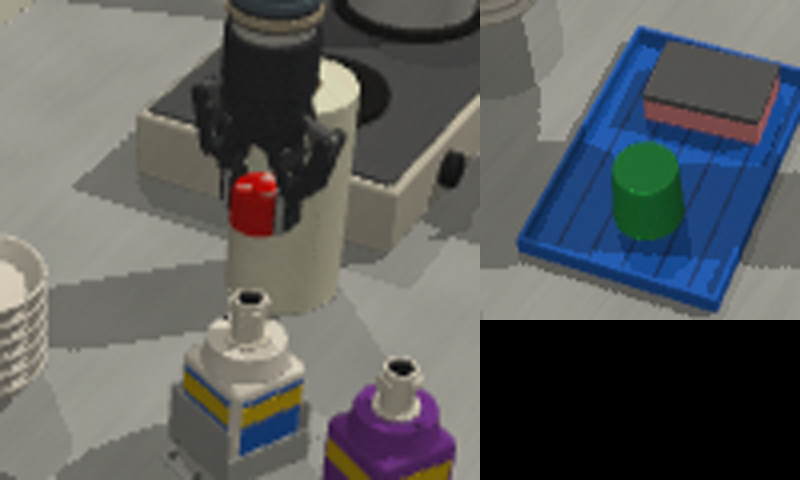

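The red cap is in the jaws, level, at px (255,205) above the open neck (248,298). The bottle stands in its holder and the cup is upright on the tray. Handing in.

```bash
python3 -m pendant '[0,0,0,0,0,0,35,0,0,0,0,0,0,35,0,0,0,0,0,0,35,0,0,0,0,0,0,35]' 80
python3 -c "
from workcell import close_job
print(close_job())"
```

```text
time_s: 17.43
tool_pos: [501.1, -242.0, 238.8]
tcp_rot: [0.0, 0.77, 0.638, 0.0]
force: [-0.3, -0.4, -0.5]
grip_width: 0.526
the job is handed in; nothing more can be done
None
```

I finished the task and handed it in at 17.4 s; the hand-in gives no verdict.

- **Cup:** I lifted the full-size green cup off the white bottle and stood it mouth down, released, on the clear half of the tray. I felt it touch the floor before letting go.
- **Cap:** I pressed the cap to its stop at about 20 N and turned it 60° anticlockwise. It came off with no downward pull, so the bottle was not lifted with it.
- **Last checks:** The last picture shows:
  - the cap level in the jaws above the open neck;
  - the bottle in its holder;
  - the cup upright on the tray and the sponge in place.

  By tool height, the cap's lower edge is about 7.5 cm above the rim. The grip reads 45 mm, and the wrist force is near zero.
- **Disagreements:** In the last side picture the networks missed the holder. They placed the bottle and the cap about 1–2 cm from my fit, most likely detection error. I did not re-measure the other objects on the table one by one.

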